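# Set out the menu card and hold a peg open on its edge

### The job

Set out tonight's menu: lift the menu card by the wooden batten along its top out of the slotted rack and stand it in the single wooden foot, about in the middle and pushed fully home in the groove, then let go of it. Then pick up the jumbo wooden peg by its handles, squeeze it wide open against its spring and hold it gaping around one upright side edge of the card (either one), about half-way up, with the edge well in between the jaws and neither jaw touching the card, ready for me to slip a note in. Finish like that, still holding the peg open in mid-air; leave the jigger, the lemon and the little bowl where they are.

Things in the scene. Friction and masses are not known exactly. Their poses are not given: they have to be found in the camera images.
- card_grip (a point): Centre of the batten of the menu card: grasp here. Batten: wood, 113 mm long (y), 12 mm thick (x), 20 mm high, along the card's upper edge; its top is 10 mm above this point, the card's lower edge 144 mm below. z up along the card, y along its width, x normal to its face. At the start it stands 28 mm deep in the rack's front groove.
- card_foot (a point): Middle of the lower edge of the menu card; axes as card_grip. Fully home in the foot it lies on the groove's floor.
- card_edge_l (a point): Point on the +y upright side edge of the menu card, 52.5 mm from its middle, 82 mm above its lower edge: half-way up the part of the edge that stays free between foot and batten. Axes as card_grip.
- card_edge_r (a point): The same point on the -y side edge of the menu card.
- foot_groove (a point): Middle of the groove's floor in the wooden foot, 12 mm above the worktop. Groove along the foot's length (its y axis), 6 mm wide, 28 mm deep, open at both ends, its mouth bevelled by 3 mm on either side. x across the groove, z up.
- rack_groove (a point): Middle of the floor of the rack's front groove, 12 mm above the worktop. Rack: fixed wooden block, 100 x 150 x 40 mm high, three grooves like the foot's along y; the menu card stands in this one, the two behind (34 and 60 mm toward +x) hold lower plain brown cards that stay, tops 92 and 107 mm above the worktop.
- peg_pin (a point): Centre of the spring coil of the jumbo wooden peg (big clothes-peg), 13 mm above its underside. At the start it lies on its side: pin upright (z), both legs flat on the worktop, 26 mm high; x is its mid-line and points to the mouth. Jaw tips 60 mm along +x, handle ends 64 mm along -x. At rest the jaws are shut, each 8 mm thick.
- peg_grip (a point): Point on the peg's mid-line 46 mm behind the pin, between the handles, half-way up: squeeze here, closing along y. At rest the handles' outer faces are about 36 mm apart here (41 mm at the ends), fully squeezed 20 mm apart and parallel. Axes as peg_pin.
- peg_mouth (a point): Point on the mid-line 44 mm ahead of the pin, between the jaws, 16 mm in from the tips, half-way up. Axes as peg_pin. Fully open the jaws stand about 15 mm apart here.
- peg_leg_l (a joint): Angle of the peg's +y leg about the pin, rad: 0 shut, 0.17 fully open (a stop). A spring shuts it: at the grip point about 3 N on each handle starts it, 7.5 N opens it fully. Both legs open by equal angles.
- peg_leg_r (a joint): The same for the -y leg.
- menu_card: The menu card: loose upright stiff paper-white board, 105 mm wide, 4.5 mm thick, 150 mm high, about 90 g, with a wooden batten along its top. Origin at the middle of its lower edge.
- peg: The peg, wood, loose, about 80 g; origin on the pin's axis at the underside; axes as peg_pin.
- foot: The foot: wooden block 64 x 124 x 40 mm high with one groove, fixed to the worktop; origin under its centre; axes as foot_groove. (Keep the wrist clear of the wall cupboard: its handles and doors begin 0.60 m ahead of the robot base, 0.46 m above the worktop.)
- jigger: Bystander: brass double jigger, 44 mm wide, 91 mm high; origin under its centre.
- lemon: Bystander: a lemon, 55 x 75 x 55 mm; origin under its centre.
- bowl: Bystander: small speckled bowl, 70 mm wide, 31 mm high; origin under its centre.

How it is judged:
By the outcome, as a careful person would: the job done as asked, in the order asked, and still so for the second after the job is handed in, while the arm keeps its last pose, push and grip.
It also fails if it takes over 61 s, if anything falls off the work surface, if the arm or the gripper's body presses on something with over 40 N, if the wrist force passes 120 N, or if a joint passes its speed limit or range.

### The arm

A 7-joint arm with a two-finger parallel gripper is mounted at the origin on a cart in front of the work surface, level with it; the furniture and walls round the work are solid. World frame = base frame: x ahead of the robot, y to its left, z up, the work surface at z = 0. Lengths are in m, angles in rad, forces in N, time in s.
With the tool pointing down it reaches from about 0.4 to 0.85 m from the base axis. Payload 4.5 kg.
Tool frame: the origin (TCP) lies midway between the tips of the shut fingers; the grasp point (between the pads) lies 19 mm behind it; y points along the fingers, z is the direction in which the jaws open and shut, and the axes are right-handed (so a half turn about y gives the same grasp; the last joint's range is limited). The gripper opens to 88 mm and grips with 3 to 60 N. Pads are 18 mm wide; open, the fingers measure 123 mm over their backs; the gripper's body (75 mm by 187 mm) begins 45 mm behind the grasp point.
Start: joints at [-1.248, 0.689, -0.195, 1.565, 0.157, 0.902, -0.215], TCP at [0.178, 0.599, 0.239] pointing down, gripper open.
Joint ranges: [-3.01, 3.01], [-0.46, 2.08], [-1.47, 1.51], [0.13, 2.56], [-1, 4.14], [0.04, 2.09], [-2.66, 2.66]. Speed limits (rad/s): [2.57, 2.57, 3.14, 3.14, 3.14, 3.14, 3.14].

### API

Orientations are given as a unit quaternion [x, y, z, w].
In Python, from plant import r, snapshot, get_calibration, job, boxes_of gives the robot as it stands. The module is installed in compiled form; this text tells all that it offers.
- The arm moves only by the shell command python3 -m handwheel 'ROWS' [OPENING] [FORCE]. ROWS is JSON, a list that holds one entry, the list of rows, each a list of 6 numbers: the shift along the tool's x, y, z as a fraction of full scale, then the turn, a rotation vector about the tool's x, y, z as a fraction of full scale. In form: [[[x, y, z, wx, wy, wz], ...]]. A call has 1 to 12 rows; each row is the pose to reach, as a shift and turn from the pose commanded when the call began, along the tool's axes at that moment, turning the shorter way round; what a row does not reach only later rows make up. Full scale, the value 1, is 100 cm for a shift and 180 degrees for a turn. A row lasts 1/12 s, in which the tool goes at most 41.7 mm and 7.16 degrees, less where a joint would pass 70% of its speed; a pose out of reach is approached as far as the arm can. A call with a number of a shift or a turn outside -1 to 1 is refused whole. A call with a gripper value outside its range is refused whole. OPENING is the opening, from -1 (shut) to 1 (fully open), set as the call begins (- or left out, the last holds). The fingers move at their own pace and stop on an object; FORCE is the grip in N (left out, the last holds). Time passes only in rows, so rows that repeat a pose let the fingers close. It gives the time, the measured TCP pose, the force and the opening at its end, in the units of the state.
- r.get_state(): the state, without advancing time (a new reading comes with each control period).
- snapshot(name): name is "scene" or "top" or "wrist"; returns the picture (384x512x3 uint8, red, green, blue); there is no depth.
- get_calibration(name): a dict with "fx", "fy", "cx", "cy" (pixels), "T" (4x4, takes a point from camera to world coordinates). Camera axes: x right, y down, z forward; pixel columns grow to the right and rows downward; lengths in m; the calibration is good to about 2 mm. A picture is of the moment at which its call begins: read the wrist's pose just before it. get_calibration takes no time and is no camera call; for the wrist camera it gives the pose at the moment of the call.
- job.finish_job(): hands the job in, once; it reports no verdict.
Trained networks look in the newest picture that a camera, given by its name, has taken for a name from the list of things; names that differ only in an ending like _2 or _b are one class to them, and where a whole thing is asked for, a point or a joint stands for the part that bears it (a point fixed in the world has none). Each returns a list of dicts, best first, with "confidence" (0 to 1); they miss things now and then, are a little off and sometimes report something else, mostly with a low value. They report only what shows in the picture. A call takes as long as a camera call.
- boxes_of(thing, camera): "bbox" ([left, top, right, bottom] in pixels, round what is visible of it).
The state is a dict: "clock": time; "q": joint angles; "qd": joint speeds; "joint_torque": joint torques, N m; "tool_pos": TCP position; "eef_rot": TCP orientation; "contact_force": force on the tool from outside, world axes, zero at the start; "moment": the same for the moment, N m; "opening": opening from 0.0 (shut) to 1.0 (fully open).
Only numpy, scipy, OpenCV 4.12 (cv2) and the standard library are available. Lean on these libraries where they do the work, as an engineer would, in place of code of your own. Each camera call takes 0.05 s, during which the arm holds its last target. There are 200 camera calls.

## Working session

There is one attempt and no reset: what is moved stays moved. The work goes in short steps, Python scripts to look and compute and a shell command to move; the robot and the scene stay as the last step left them, time stands still between calls to the robot, and variables do not carry over. Pictures are saved under pics/ and viewed, about 8 in all and at most 12, crops included, and the job is handed in when it is done.

```bash
ls; mkdir -p pics; python3 - <<'E'
from plant import r, snapshot, get_calibration, job, boxes_of
import cv2, numpy as np
s=r.get_state(); print({k:np.round(v,3).tolist() for k,v in s.items()})
ims=[]
for c in ["scene","top","wrist"]:
    im=snapshot(c); cv2.imwrite(f"pics/a_{c}.png",im[:,:,::-1]); 
    k=get_calibration(c); print(c,k["fx"],k["fy"],k["cx"],k["cy"],np.round(k["T"],3).tolist())
    for t in ["menu_card","card_grip","peg","peg_pin","foot","foot_groove","rack_groove","jigger","lemon","bowl"]:
        try: b=boxes_of(t,c); print(c,t,[(np.round(x["bbox"]).tolist(),round(x["confidence"],2)) for x in b[:2]])
        except Exception as e: print(c,t,e)
    ims.append(im)
cv2.imwrite("pics/a.png",cv2.resize(np.hstack(ims[:2]),(800,300))[:,:,::-1])
E
```

```text
pics
{'clock': 0.0, 'q': [-1.248, 0.69, -0.195, 1.566, 0.157, 0.902, -0.215], 'qd': [0.001, -0.001, 0.002, 0.0, -0.002, 0.0, -0.001], 'joint_torque': [0.0, -52.756, -1.266, -15.343, -0.053, 0.007, 0.0], 'tool_pos': [0.178, 0.598, 0.238], 'eef_rot': [0.7, -0.102, 0.102, -0.699], 'contact_force': [0.146, 0.076, 0.471], 'moment': [-0.013, 0.03, 0.029], 'opening': 1.0}
scene 388.16500629498466 388.16500629498466 256.68666875710534 182.5490610813679 [[0.697, -0.392, 0.6, -0.376], [-0.717, -0.4, 0.571, -0.875], [0.016, -0.828, -0.56, 0.944], [0.0, 0.0, 0.0, 1.0]]
scene menu_card [([333.0, 214.0, 351.0, 265.0], 0.56), ([265.0, 222.0, 301.0, 251.0], 0.21)]
scene card_grip [([334.0, 217.0, 349.0, 266.0], 0.87)]
scene peg [([184.0, 179.0, 206.0, 198.0], 0.61)]
scene peg_pin [([182.0, 181.0, 202.0, 197.0], 0.52)]
scene foot [([265.0, 218.0, 301.0, 250.0], 0.8)]
scene foot_groove [([266.0, 226.0, 303.0, 250.0], 0.66)]
scene rack_groove [([321.0, 226.0, 369.0, 278.0], 0.93)]
scene jigger [([288.0, 242.0, 303.0, 271.0], 0.68), ([184.0, 180.0, 206.0, 196.0], 0.59)]
scene lemon [([298.0, 209.0, 318.
[... 435 characters left out ...]
.0, 219.0, 186.0, 232.0], 0.82)]
top foot [([281.0, 207.0, 325.0, 233.0], 0.75)]
top foot_groove [([281.0, 206.0, 321.0, 235.0], 0.87)]
top rack_groove [([338.0, 176.0, 390.0, 227.0], 0.56)]
top jigger [([325.0, 231.0, 351.0, 255.0], 0.61)]
top lemon [([289.0, 172.0, 313.0, 190.0], 0.65)]
top bowl [([112.0, 183.0, 136.0, 204.0], 0.73)]
wrist 346.1668691085196 346.1668691085196 257.70022439440675 193.23712701281679 [[0.285, 0.914, 0.288, 0.104], [0.959, -0.272, -0.085, 0.622], [0.001, 0.3, -0.954, 0.384], [0.0, 0.0, 0.0, 1.0]]
wrist menu_card []
wrist card_grip []
wrist peg []
wrist peg_pin []
wrist foot []
wrist foot_groove []
wrist rack_groove []
wrist jigger []
wrist lemon []
wrist bowl []
```

```bash
python3 - <<'E'
import cv2,numpy as np
a=cv2.imread("pics/a_top.png")[150:275,100:410]; b=cv2.imread("pics/a_scene.png")[140:290,160:390]
a=cv2.resize(a,(744,300),interpolation=cv2.INTER_CUBIC);b=cv2.resize(b,(460,300),interpolation=cv2.INTER_CUBIC)
b=cv2.copyMakeBorder(b,0,0,0,284,0)
cv2.imwrite("pics/b.png",np.vstack([a,b]))
E
cat > h.py <<'E'
import numpy as np
from plant import r, snapshot, get_calibration, job, boxes_of
from scipy.spatial.transform import Rotation as R
import cv2
def ray(cam,uv,k=None):
    k=k or get_calibration(cam); T=np.array(k["T"])
    d=T[:3,:3]@np.array([(uv[0]-k["cx"])/k["fx"],(uv[1]-k["cy"])/k["fy"],1]); return T[:3,3],d
def atz(cam,uv,z,k=None):
    o,d=ray(cam,uv,k); return o+d*(z-o[2])/d[2]
def tri(obs):  # [(o,d)]
    A=np.zeros((3,3));b=np.zeros(3);
    for o,d in obs:
        d=d/np.linalg.norm(d);P=np.eye(3)-np.outer(d,d);A+=P;b+=P@o
    p=np.linalg.solve(A,b); return p,[np.linalg.norm(np.cross(p-o,d/np.linalg.norm(d))) for o,d in obs]
def proj(cam,p,k=None):
    k=k or get_calibration(cam);T=np.array(k["T"]);c=T[:3,:3].T@(np.array(p)-T[:3,3])
    return np.array([c[0]/c[2]*k["fx"]+k["cx"],c[1]/c[2]*k["fy"]+k["cy"]])
def delta(pos,quat=None,s=None):
    s=s or r.get_state(); Q=R.from_quat(s["eef_rot"]); d=Q.inv().apply(np.array(pos)-s["tool_pos"])
    w=(Q.inv()*R.from_quat(quat)).as_rotvec()/np.pi if quat is not None else np.zeros(3)
    return np.round(np.r_[d,w],4).tolist()
E
python3 - <<'E'
from h import *
print(R.from_quat(r.get_state()["eef_rot"]).as_matrix().round(3))
c=lambda b:((b[0]+b[2])/2,(b[1]+b[3])/2)
for n,tb,sb,z in [("card",[350,189,392,219],[333,215,350,265],.15),("foot",[281,207,323,234],[265,220,301,250],.03),("rack",[338,176,390,227],[321,226,369,278],.03),("peg",[150,219,185,232],[183,180,204,197],.013),("jig",[325,231,351,255],[288,242,303,271],.045),("lemon",[289,172,313,190],[298,209,318,224],.027),("bowl",[112,183,136,204],[188,160,202,168],.015)]:
    print(n,atz("top",c(tb),z).round(3),atz("scene",c(sb),z).round(3),tri([ray("top",c(tb)),ray("scene",c(sb))])[0].round(3))
E
```

```text
[[ 0.959 -0.     0.285]
 [-0.285  0.     0.959]
 [-0.    -1.     0.   ]]
card [ 0.476 -0.421  0.15 ] [ 0.435 -0.46   0.15 ] [ 0.487 -0.434  0.101]
foot [ 0.44  -0.227  0.03 ] [ 0.433 -0.237  0.03 ] [ 0.443 -0.228  0.018]
rack [ 0.512 -0.433  0.03 ] [ 0.517 -0.439  0.03 ] [ 0.515 -0.436  0.028]
peg [0.41  0.218 0.013] [0.401 0.228 0.013] [0.405 0.221 0.015]
jig [ 0.368 -0.341  0.045] [ 0.37  -0.344  0.045] [ 0.37  -0.343  0.044]
lemon [ 0.576 -0.222  0.027] [ 0.581 -0.233  0.027] [ 0.582 -0.227  0.021]
bowl [0.514 0.375 0.015] [0.526 0.375 0.015] [0.516 0.369 0.022]
```

View pics/b.png

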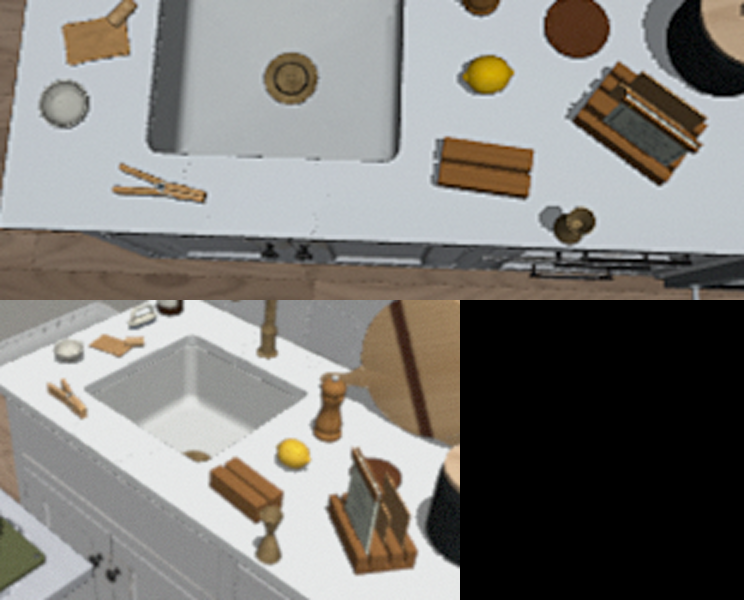

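The top view shows the rack on the right with the batten at crop (600,90)–(700,148), the foot at (485,167) and the peg at (160,185) with its mouth to the right. I'll move to a viewing pose over the foot first.

```bash
cat >> h.py <<'E'
def tq(deg):
    c,s=np.cos(np.radians(deg)),np.sin(np.radians(deg))
    return R.from_matrix(np.array([[s,0,c],[-c,0,s],[0,-1,0]])).as_quat()
E
python3 - <<'E'
from h import *
print(delta([.42,.2,.27],tq(40)),delta([.44,-.25,.27],tq(-4)))
E
```

```text
[0.3457, -0.0313, -0.3137, -0.0, 0.1858, -0.0] [0.493, -0.0313, -0.7394, -0.0, 0.4303, -0.0]
```

```bash
python3 -m handwheel '[[[0.346,-0.031,-0.314,0,0.186,0],[0.346,-0.031,-0.314,0,0.186,0],[0.346,-0.031,-0.314,0,0.186,0],[0.346,-0.031,-0.314,0,0.186,0],[0.346,-0.031,-0.314,0,0.186,0],[0.346,-0.031,-0.314,0,0.186,0],[0.346,-0.031,-0.314,0,0.186,0],[0.346,-0.031,-0.314,0,0.186,0],[0.346,-0.031,-0.314,0,0.186,0],[0.346,-0.031,-0.314,0,0.186,0],[0.346,-0.031,-0.314,0,0.186,0],[0.346,-0.031,-0.314,0,0.186,0]]]' 1 25
python3 -c "
from h import *
print(r.get_state()['clock'],delta([.44,-.25,.27],tq(-4)))"
```

```text
clock: 2.65
tool_pos: [0.4238, 0.1926, 0.2703]
eef_rot: [0.64, -0.301, 0.304, -0.639]
contact_force: [-0.6, -0.5, -0.4]
opening: 1.002
2.65 [0.3524, 0.0017, -0.2682, -0.0005, 0.241, 0.0012]
```

```bash
python3 - <<'E'
from h import *
im=snapshot("wrist"); k=get_calibration("wrist"); np.save("pics/k_peg.npy",k,allow_pickle=True); cv2.imwrite("pics/w_peg.png",im[:,:,::-1]); print([ (b["bbox"],b["confidence"]) for b in boxes_of("peg","wrist")[:2]])
E
python3 -m handwheel '[[[0.352,0,-0.268,0,0.241,0],[0.352,0,-0.268,0,0.241,0],[0.352,0,-0.268,0,0.241,0],[0.352,0,-0.268,0,0.241,0],[0.352,0,-0.268,0,0.241,0],[0.352,0,-0.268,0,0.241,0],[0.352,0,-0.268,0,0.241,0],[0.352,0,-0.268,0,0.241,0],[0.352,0,-0.268,0,0.241,0],[0.352,0,-0.268,0,0.241,0],[0.352,0,-0.268,0,0.241,0],[0.352,0,-0.268,0,0.241,0]]]'
python3 - <<'E'
from h import *
im=snapshot("wrist"); k=get_calibration("wrist"); np.save("pics/k_foot.npy",k,allow_pickle=True); cv2.imwrite("pics/w_foot.png",im[:,:,::-1])
print([ (b["bbox"],b["confidence"]) for b in boxes_of("foot","wrist")[:2]])
a=cv2.imread("pics/w_peg.png")
cv2.imwrite("pics/c.png",cv2.resize(np.hstack([a,im[:,:,::-1]]),(800,300),interpolation=cv2.INTER_AREA))
E
```

```text
[([212.3, 73.2, 311.6, 162.4], 0.77)]
clock: 3.75
tool_pos: [0.4416, -0.247, 0.2698]
eef_rot: [0.484, -0.515, 0.517, -0.483]
contact_force: [-0.4, -0.1, 0.0]
opening: 1.001
[([230.7, 78.5, 293.7, 196.6], 0.59), ([279.3, 267.8, 351.8, 380.9], 0.37)]
```

View pics/c.png

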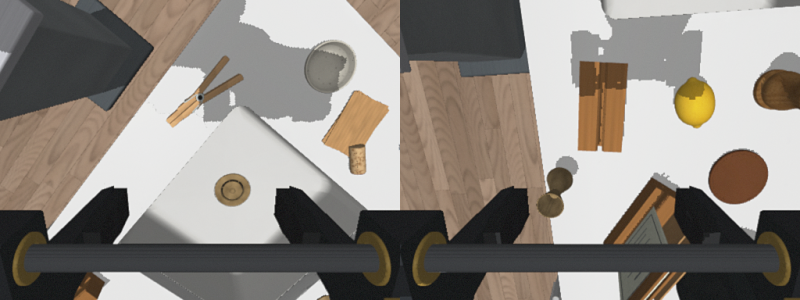

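```bash
python3 - <<'E'
import cv2,numpy as np
a=cv2.imread("pics/w_foot.png")[70:205,205:325]; b=cv2.imread("pics/w_peg.png")[60:172,200:325]
a=cv2.resize(a,None,fx=4,fy=4,interpolation=cv2.INTER_CUBIC);b=cv2.resize(b,None,fx=2.4,fy=2.4,interpolation=cv2.INTER_CUBIC)
c=np.zeros((540,480+b.shape[1],3),np.uint8);c[:,:480]=a;c[:b.shape[0],480:]=b
cv2.imwrite("pics/d.png",c)
E
python3 -c "
from h import *
print(delta([.50,-.46,.26],tq(-28)))
k=get_calibration('wrist')
for c in [[.476,-.43,.166]]: print(proj('wrist',c))"
```

```text
[0.2153, 0.009, 0.071, 0.0001, 0.1369, -0.0004]
[306.95556428 389.06133265]
```

View pics/d.png

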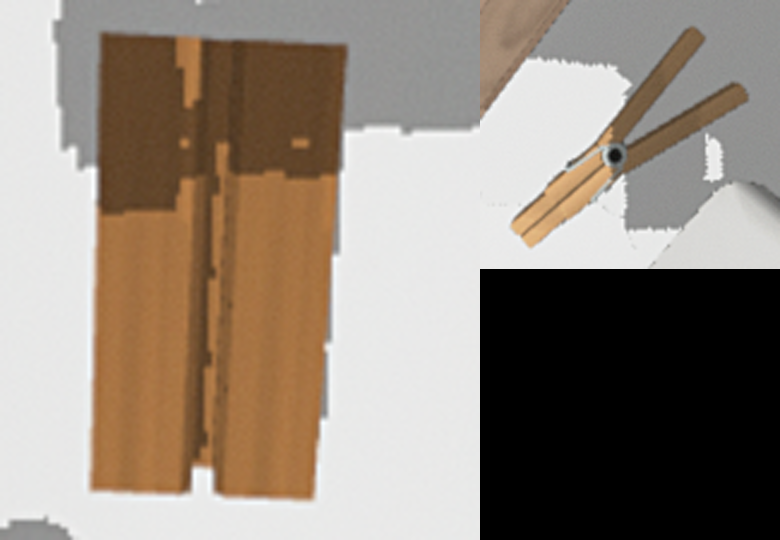

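```bash
python3 - <<'E'
from h import *
k=np.load("pics/k_foot.npy",allow_pickle=True).item()
P=[atz(0,((u+.5)/4-.5+205,(v+.5)/4-.5+70),.04,k) for u,v in [(100,33),(347,45),(313,499),(90,490)]]
P=np.array(P);print(P.round(4),P.mean(0).round(4)); f=lambda v:(np.linalg.norm(v).round(4),np.degrees(np.arctan2(v[1],v[0])).round(2))
print("len",f(P[0]-P[3]),f(P[1]-P[2]),"wid",f(P[1]-P[0]),f(P[2]-P[3]))
# check height via top cam: project corners
print([proj("top",p).round(1).tolist() for p in P])
k=np.load("pics/k_peg.npy",allow_pickle=True).item()
for n,u,v in [("pin",615,155),("h1",698,32),("h2",742,92),("tip",527,234)]:
    print(n,atz(0,((u-480+.5)/2.4-.5+200,(v+.5)/2.4-.5+60),.026,k).round(4))
E
python3 -m handwheel '[[[0.215,0.01,0.071,0,0.137,0],[0.215,0.01,0.071,0,0.137,0],[0.215,0.01,0.071,0,0.137,0],[0.215,0.01,0.071,0,0.137,0],[0.215,0.01,0.071,0,0.137,0],[0.215,0.01,0.071,0,0.137,0],[0.215,0.01,0.071,0,0.137,0],[0.215,0.01,0.071,0,0.137,0]]]'
python3 - <<'E'
from h import *
im=snapshot("wrist"); k=get_calibration("wrist"); np.save("pics/k_card.npy",k,allow_pickle=True); cv2.imwrite("pics/w_card.png",im[:,:,::-1])
print([ (b["bbox"],b["confidence"]) for b in boxes_of("card_grip","wrist")[:2]])
E
```

```text
[[ 0.4188 -0.157   0.04  ]
 [ 0.4819 -0.1639  0.04  ]
 [ 0.4682 -0.2858  0.04  ]
 [ 0.4054 -0.2792  0.04  ]] [ 0.4436 -0.2215  0.04  ]
len (np.float64(0.1228), np.float64(83.73)) (np.float64(0.1226), np.float64(83.6)) wid (np.float64(0.0635), np.float64(-6.2)) (np.float64(0.0632), np.float64(-6.0))
[[281.0, 225.6], [283.4, 206.8], [320.4, 212.2], [318.5, 231.1]]
pin [0.4003 0.22   0.026 ]
h1 [0.3947 0.2848 0.026 ]
h2 [0.4269 0.2781 0.026 ]
tip [0.3915 0.1648 0.026 ]
clock: 4.52
tool_pos: [0.5008, -0.4583, 0.2586]
eef_rot: [-0.364, 0.607, -0.605, 0.365]
contact_force: [-0.4, 0.5, 0.2]
opening: 1.0
[([202.4, 92.9, 242.2, 245.0], 0.84)]
```

View pics/w_card.png

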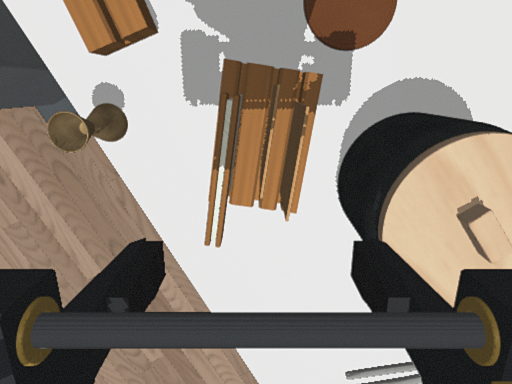

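The picture shows the rack at (270,140) with the menu card edge-on at (205–240, 93–246), the jigger at (90,125) and the foot at the top left. I need a crop to read the batten ends.

```bash
python3 - <<'E'
import cv2,numpy as np
a=cv2.imread("pics/w_card.png")[50:255,190:335]
cv2.imwrite("pics/e.png",cv2.resize(a,(145*4*7//10,574),interpolation=cv2.INTER_CUBIC))
from h import *
k=np.load("pics/k_card.npy",allow_pickle=True).item()
print(np.round(k["T"],3)[:3,3])
c=lambda u,v: atz(0,(u,v),.166,k).round(4)
print(c(233,94),c(211,246))
E
```

```text
[ 0.537 -0.389  0.404]
[ 0.5203 -0.3856  0.166 ] [ 0.4519 -0.4744  0.166 ]
```

View pics/e.png

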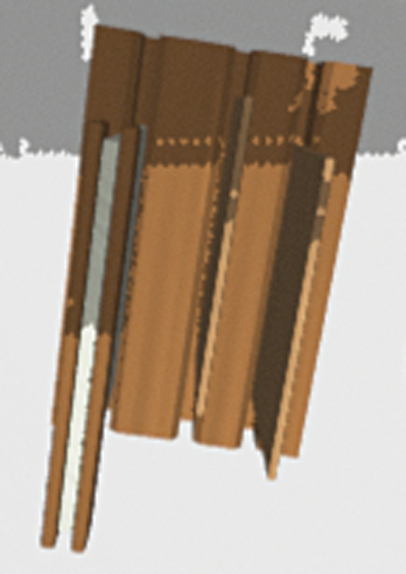

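```bash
python3 - <<'E'
from h import *
k=np.load("pics/k_card.npy",allow_pickle=True).item()
for z in (.166,):
  P=np.array([atz(0,((u+.5)/2.8-.5+190,(v+.5)/2.8-.5+50),z,k) for u,v in [(90,122),(138,127),(84,551),(42,546)]])
  f=lambda v:(np.linalg.norm(v).round(4),np.degrees(np.arctan2(v[1],v[0])).round(2))
  print(P.round(4).tolist(),P.mean(0).round(4),f(P[0]-P[3]),f(P[1]-P[2]),f(P[1]-P[0]),f(P[2]-P[3]))
# rack top corners z=.04 front-left
Q=np.array([atz(0,((u+.5)/2.8-.5+190,(v+.5)/2.8-.5+50),.04,k) for u,v in [(95,27),(370,68),(297,457)]]); print(Q.round(4).tolist(),f(Q[1]-Q[0]),f(Q[1]-Q[2]))
m=P.mean(0); print("topcam",proj("top",P[0]),proj("top",P[3]),"tcp",delta([m[0],m[1],.215],tq(-38)))
s=r.get_state();print(s['tool_pos'],np.degrees(np.arctan2(*R.from_quat(s['eef_rot']).as_matrix()[[1,0],2])))
E
```

```text
[[0.514, -0.3817, 0.166], [0.5235, -0.388, 0.166], [0.4575, -0.4778, 0.166], [0.4482, -0.4712, 0.166]] [ 0.4858 -0.4297  0.166 ] (np.float64(0.111), np.float64(53.69)) (np.float64(0.1114), np.float64(53.7)) (np.float64(0.0114), np.float64(-33.59)) (np.float64(0.0114), np.float64(-35.31))
[[0.519, -0.3509, 0.04], [0.5986, -0.4084, 0.04], [0.5111, -0.5287, 0.04]] (np.float64(0.0982), np.float64(-35.83)) (np.float64(0.1488), np.float64(53.97))
topcam [358.99056529 190.09787051] [389.77256554 212.63585036] tcp [-0.0173, 0.0444, -0.0261, 0.0005, 0.0565, -0.0009]
[ 0.50078722 -0.45727989  0.25935718] -27.82966767447993
```

```bash
python3 -c "
from h import *
print(delta([.4858,-.4297,.139],tq(-36.2)))"
```

```text
[-0.017, 0.1204, -0.026, 0.0005, 0.0465, -0.0009]
```

```bash
python3 -m handwheel '[[[-0.017,0.03,-0.026,0,0.0465,0],[-0.017,0.04,-0.026,0,0.0465,0],[-0.017,0.06,-0.026,0,0.0465,0],[-0.017,0.09,-0.026,0,0.0465,0],[-0.017,0.12,-0.026,0,0.0465,0],[-0.017,0.12,-0.026,0,0.0465,0],[-0.017,0.12,-0.026,0,0.0465,0]]]'
python3 - <<'E'
from h import *
im=snapshot("wrist"); k=get_calibration("wrist"); cv2.imwrite("pics/w_g.png",im[:,:,::-1])
cv2.imwrite("pics/w_g2.png",cv2.resize(im[:,:,::-1],(512,384)))
s=r.get_state();print(s['tool_pos'],np.degrees(np.arctan2(*R.from_quat(s['eef_rot']).as_matrix()[[1,0],2])))
E
```

```text
clock: 5.2
tool_pos: [0.4841, -0.431, 0.1389]
eef_rot: [-0.32, 0.632, -0.629, 0.319]
contact_force: [-0.2, -0.4, 0.4]
opening: 0.999
[ 0.48495492 -0.43271421  0.14055955] -36.31977749261504
```

View pics/w_g2.png

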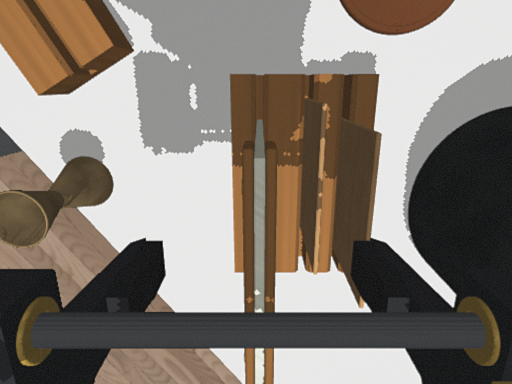

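The batten (x≈260) is centred between the fingers (x≈258), so I'll close.

```bash
python3 -m handwheel '[[[0,0,0,0,0,0],[0,0,0,0,0,0],[0,0,0,0,0,0],[0,0,0,0,0,0],[0,0,0,0,0,0],[0,0,0,0,0,0],[0,0,0,0,0,0],[0,0,0,0,0,0]]]' -1 40; python3 -c "
from h import *
print(r.get_state()['contact_force'],delta([.4436,-.2215,.20],tq(-6.2)))"
```

```text
clock: 5.92
tool_pos: [0.4841, -0.4339, 0.1397]
eef_rot: [-0.319, 0.631, -0.631, 0.319]
contact_force: [0.2, 0.2, -0.5]
opening: 0.42
[ 0.19294866  0.22947603 -0.45995092] [-0.1468, -0.0603, -0.1588, 0.0, -0.168, -0.0]
```

```bash
python3 -m handwheel '[[[0,0,0,0,0,0],[0,0,0,0,0,0],[0,0,0,0,0,0],[0,0,0,0,0,0],[0,0,0,0,0,0],[0,0,0,0,0,0]]]' ; python3 -m handwheel '[[[0,-0.01,0,0,0,0],[0,-0.03,0,0,0,0],[0,-0.05,0,0,0,0],[0,-0.065,0,0,0,0],[0,-0.065,0,0,0,0],[0,-0.065,0,0,0,0]]]';  python3 -c "
from h import *
s=r.get_state();print(s['contact_force'],delta([.4436,-.2215,.20],tq(-6.2)))
print(s['tool_pos'],np.degrees(np.arctan2(*R.from_quat(s['eef_rot']).as_matrix()[[1,0],2])))"
```

```text
clock: 6.42
tool_pos: [0.4841, -0.4339, 0.1396]
eef_rot: [-0.319, 0.631, -0.631, 0.319]
contact_force: [-0.8, -0.0, -0.2]
opening: 0.137
clock: 6.92
tool_pos: [0.4845, -0.4342, 0.2056]
eef_rot: [0.318, -0.631, 0.632, -0.319]
contact_force: [-0.8, 0.1, -1.8]
opening: 0.137
[-0.78326986  0.07965401 -1.77196694] [-0.1468, 0.0053, -0.1592, -0.0006, -0.168, 0.0002]
[ 0.48449564 -0.43420279  0.20561396] -36.43326525773213
```

```bash
python3 -c "
from h import *
print(delta([.443,-.226,.206],tq(-6.2)))"
python3 -m handwheel '[[[-0.02,0,-0.03,0,-0.02,0],[-0.05,0,-0.055,0,-0.05,0],[-0.08,0,-0.085,0,-0.09,0],[-0.11,0,-0.115,0,-0.12,0],[-0.13,0,-0.14,0,-0.15,0],[-0.142,0,-0.157,0,-0.168,0],[-0.142,0,-0.157,0,-0.168,0],[-0.142,0,-0.157,0,-0.168,0],[-0.142,0,-0.157,0,-0.168,0],[-0.142,0,-0.157,0,-0.168,0]]]';python3 - <<'E'
from h import *
im=snapshot("wrist"); k=get_calibration("wrist");np.save("pics/k_p.npy",k,allow_pickle=True); cv2.imwrite("pics/w_p.png",im[:,:,::-1])
s=r.get_state();print(s['tool_pos'],np.degrees(np.arctan2(*R.from_quat(s['eef_rot']).as_matrix()[[1,0],2])),delta([.443,-.226,.15],tq(-6.2)))
E
```

```text
[-0.1429, -0.0007, -0.157, -0.0006, -0.168, 0.0002]
clock: 7.75
tool_pos: [0.4424, -0.2279, 0.2044]
eef_rot: [0.472, -0.527, 0.527, -0.471]
contact_force: [-0.0, -0.1, -0.6]
opening: 0.134
[ 0.44232587 -0.22792756  0.20440641] -6.3379708158778465 [-0.002, 0.0544, 0.0004, -0.0, -0.0008, 0.0003]
```

View pics/w_p.png

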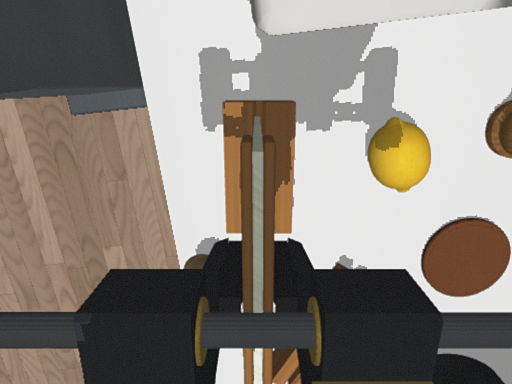

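Foot edges are at x=222/296 and 226/292, so its midline is ≈259. The card edge is at ≈258, lined up within 1 mm. Lowering now.

```bash
python3 -m handwheel '[[[-0.002,0.015,0.001,0,0,0],[-0.002,0.03,0.001,0,0,0],[-0.002,0.036,0.001,0,0,0],[-0.002,0.042,0.001,0,0,0],[-0.002,0.047,0.001,0,0,0],[-0.002,0.052,0.001,0,0,0],[-0.002,0.056,0.001,0,0,0],[-0.002,0.06,0.001,0,0,0],[-0.002,0.06,0.001,0,0,0]]]'
```

```text
clock: 8.55
tool_pos: [0.4434, -0.2245, 0.1442]
eef_rot: [-0.472, 0.526, -0.526, 0.472]
contact_force: [0.0, 1.0, -0.9]
opening: 0.133
```

```bash
python3 -m handwheel '[[[0,0.003,0,0,0,0],[0,0.005,0,0,0,0],[0,0.006,0,0,0,0],[0,0.007,0,0,0,0],[0,0.007,0,0,0,0]]]'
```

```text
clock: 8.97
tool_pos: [0.4447, -0.2248, 0.1394]
eef_rot: [0.472, -0.525, 0.527, -0.473]
contact_force: [-1.0, 1.5, 16.4]
opening: 0.139
```

```bash
python3 -m handwheel '[[[0,-0.002,0,0,0,0],[0,-0.002,0,0,0,0],[0,-0.002,0,0,0,0],[0,-0.002,0,0,0,0],[0,-0.002,0,0,0,0],[0,-0.002,0,0,0,0],[0,-0.002,0,0,0,0],[0,-0.002,0,0,0,0]]]' 0.4; python3 -m handwheel '[[[0,-0.03,0,0,0,0],[0,-0.06,0,0,0,0],[0,-0.1,0,0,0,0],[-0.03,-0.1,0,0,0,0],[-0.07,-0.1,0,0,0,0],[-0.11,-0.1,0,0,0,0],[-0.15,-0.1,0,0,0,0],[-0.15,-0.1,0,0,0,0]]]'
python3 - <<'E'
from h import *
for c in ["top","scene"]:
    im=snapshot(c); cv2.imwrite(f"pics/f_{c}.png",im[:,:,::-1]); print([ (b["bbox"],b["confidence"]) for b in boxes_of("card_grip",c)[:2]])
im=snapshot("wrist");k=get_calibration("wrist");np.save("pics/k_f.npy",k,allow_pickle=True);cv2.imwrite("pics/f_wrist.png",im[:,:,::-1])
g=[.4436,-.2215]; ax=np.radians(-6.2); yd=np.array([-np.sin(ax),np.cos(ax)])
for s in (56.5,-56.5): print(proj("top",[*(g+yd*s/1e3),.166]),proj("scene",[*(g+yd*s/1e3),.166]))
a=cv2.imread("pics/f_top.png")[165:265,260:380];b=cv2.imread("pics/f_scene.png")[180:280,240:360]
cv2.imwrite("pics/f.png",np.hstack([cv2.resize(a,(400,333),interpolation=cv2.INTER_CUBIC),cv2.resize(b,(400,333),interpolation=cv2.INTER_CUBIC)]))
E
```

```text
clock: 9.63
tool_pos: [0.4433, -0.2245, 0.1396]
eef_rot: [-0.472, 0.526, -0.526, 0.472]
contact_force: [0.7, 0.4, -0.2]
opening: 0.691
clock: 10.3
tool_pos: [0.4605, -0.0658, 0.2395]
eef_rot: [-0.475, 0.524, -0.521, 0.477]
contact_force: [-0.6, 0.9, 0.1]
opening: 0.699
[([288.9, 206.7, 325.0, 221.1], 0.63)]
[([271.3, 193.5, 295.0, 235.5], 0.58)]
[286.58312213 208.47063682] [272.55434194 193.07710972]
[324.45974478 213.86001519] [295.54132427 208.9296898 ]
```

View pics/f.png

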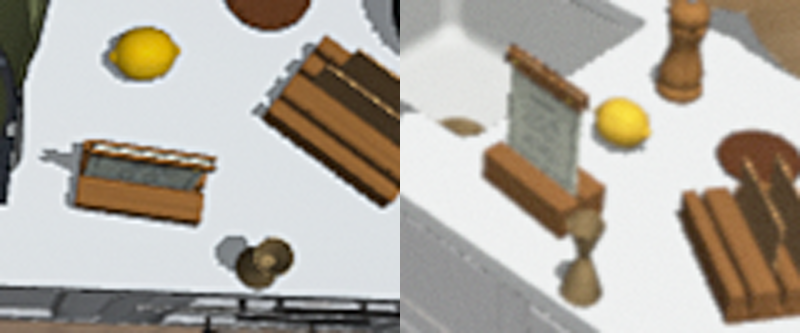

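The card stands upright in the foot; its batten ends match the predicted pixels to within about 1 px in both views. Next, the peg.

```bash
python3 -c "
from h import *
print(delta([.395,.17,.19],tq(-9.4)))"
```

```text
[-0.2384, 0.0495, -0.0912, 0.0, 0.017, 0.0003]
```

```bash
python3 -m handwheel '[[[-0.238,0.05,-0.091,0,0.017,0],[-0.238,0.05,-0.091,0,0.017,0],[-0.238,0.05,-0.091,0,0.017,0],[-0.238,0.05,-0.091,0,0.017,0],[-0.238,0.05,-0.091,0,0.017,0],[-0.238,0.05,-0.091,0,0.017,0],[-0.238,0.05,-0.091,0,0.017,0],[-0.238,0.05,-0.091,0,0.017,0],[-0.238,0.05,-0.091,0,0.017,0]]]'
python3 - <<'E'
from h import *
im=snapshot("wrist"); k=get_calibration("wrist");np.save("pics/k_q.npy",k,allow_pickle=True); cv2.imwrite("pics/w_q.png",im[:,:,::-1])
b=boxes_of("peg","wrist")[0]["bbox"];print(b)
x0,y0,x1,y1=[int(v) for v in (b[0]-15,b[1]-15,b[2]+15,b[3]+15)]
print(x0,y0); a=im[y0:y1,x0:x1,::-1]; cv2.imwrite("pics/q.png",cv2.resize(a,None,fx=3,fy=3,interpolation=cv2.INTER_CUBIC)[:600,:800])
s=r.get_state();print(s['tool_pos'],np.degrees(np.arctan2(*R.from_quat(s['eef_rot']).as_matrix()[[1,0],2])))
E
```

```text
clock: 11.3
tool_pos: [0.3954, 0.1695, 0.1897]
eef_rot: [0.458, -0.539, 0.539, -0.457]
contact_force: [0.7, -0.9, -0.2]
opening: 0.7
[228.5, 38.6, 283.4, 184.2]
213 23
[0.39584118 0.16835387 0.19005256] -9.532686846081496
```

View pics/q.png

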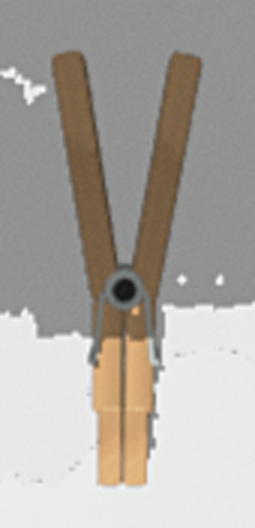

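```bash
python3 - <<'E'
from h import *
k=np.load("pics/k_q.npy",allow_pickle=True).item()
p=lambda u,v:atz(0,((u+.5)/3-.5+213,(v+.5)/3-.5+23),.026,k)
pin,hl,hr,tip=p(124,290),p(52,57),p(202,62),p(122,485)
m=(hl+hr)/2;ax=tip-m;print(pin.round(4),m.round(4),tip.round(4),np.linalg.norm(tip-pin),np.linalg.norm(m-pin),np.linalg.norm(hl-hr),np.degrees(np.arctan2(ax[1],ax[0])))
yaw=np.arctan2(ax[1],ax[0]);d=np.array([np.cos(yaw),np.sin(yaw)])
c=(pin[:2]+tip[:2]+m[:2])/3; g=pin[:2]-.046*d; print("grip",g)
# two-view height of pin
k2=np.load("pics/k_peg.npy",allow_pickle=True).item()
uv=lambda u,v:((u-480+.5)/2.4-.5+200,(v+.5)/2.4-.5+60)
print(tri([ray(0,((124.5)/3-.5+213,290.5/3-.5+23),k),ray(0,uv(615,155),k2)]))
for z in (.08,.004): print(delta([g[0],g[1],z],tq(np.degrees(yaw)+90)))
E
```

```text
[0.401  0.2174 0.026 ] [0.4123 0.2784 0.026 ] [0.3905 0.1591 0.026 ] 0.05921171777188531 0.06205796793831206 0.041121211604944606 -100.36638935444445
grip [0.40932447 0.26262008]
(array([0.40084294, 0.21808234, 0.01947096]), [np.float64(0.0013071297851038933), np.float64(0.0013071297851038036)])
[-0.0953, 0.11, -0.0024, -0.0003, 0.0046, 0.0003]
[-0.0954, 0.186, -0.0025, -0.0003, 0.0046, 0.0003]
```

```bash
python3 -m handwheel '[[[-0.04,0.03,-0.002,0,0.0046,0],[-0.08,0.06,-0.002,0,0.0046,0],[-0.095,0.09,-0.002,0,0.0046,0],[-0.095,0.12,-0.002,0,0.0046,0],[-0.095,0.15,-0.002,0,0.0046,0],[-0.095,0.17,-0.002,0,0.0046,0],[-0.095,0.18,-0.002,0,0.0046,0],[-0.095,0.184,-0.002,0,0.0046,0],[-0.095,0.184,-0.002,0,0.0046,0]]]'
```

```text
clock: 12.15
tool_pos: [0.409, 0.2636, 0.0057]
eef_rot: [0.453, -0.542, 0.543, -0.453]
contact_force: [0.2, 0.5, 0.3]
opening: 0.701
```

```bash
python3 -m handwheel '[[[0,0,0,0,0,0],[0,0,0,0,0,0],[0,0,0,0,0,0],[0,0,0,0,0,0],[0,0,0,0,0,0],[0,0,0,0,0,0],[0,0,0,0,0,0],[0,0,0,0,0,0],[0,0,0,0,0,0],[0,0,0,0,0,0],[0,0,0,0,0,0],[0,0,0,0,0,0]]]' -1 25
```

```text
clock: 13.15
tool_pos: [0.409, 0.266, 0.0068]
eef_rot: [0.453, -0.542, 0.542, -0.455]
contact_force: [0.1, 0.5, 8.8]
opening: 0.218
```

```bash
python3 -m handwheel '[[[0,-0.01,0,0,0,0],[0,-0.03,0,0,0,0],[0,-0.06,0,0,0,0],[0,-0.085,0,0,0,0],[0,-0.085,0,0,0,0],[0,-0.085,0,0,0,0]]]'
python3 - <<'E'
from h import *
im=snapshot("wrist"); k=get_calibration("wrist");np.save("pics/k_h.npy",k,allow_pickle=True); cv2.imwrite("pics/w_h.png",im[:,:,::-1])
sc=snapshot("scene");print(boxes_of("peg","scene")[:1])
top=snapshot("top");print(boxes_of("peg","top")[:1])
a=cv2.resize(sc[130:230,150:290,::-1],(392,280),interpolation=cv2.INTER_CUBIC); c=cv2.resize(top[190:260,110:208,::-1],(392,280),interpolation=cv2.INTER_CUBIC)
b=cv2.resize(im[180:384,120:400,::-1],(392,286))
cv2.imwrite("pics/h.png",np.hstack([np.vstack([a,c]),np.vstack([b,np.zeros((274,392,3),np.uint8)])]))
s=r.get_state();print(s['tool_pos'],s['contact_force'],s['moment'],np.degrees(np.arctan2(*R.from_quat(s['eef_rot']).as_matrix()[[1,0],2])))
E
```

```text
clock: 13.65
tool_pos: [0.4086, 0.2656, 0.0921]
eef_rot: [0.453, -0.542, 0.542, -0.455]
contact_force: [-0.4, 0.3, -1.3]
opening: 0.214
[{'bbox': [187.5, 163.2, 205.2, 179.6], 'confidence': 0.75}]
[{'bbox': [148.3, 218.6, 181.4, 235.2], 'confidence': 0.63}]
[0.40742497 0.26470534 0.08973264] [ 0.16943563  0.22297953 -1.28705656] [-0.02118886  0.09751886 -0.03509088] -10.079209225140664
```

View pics/h.png

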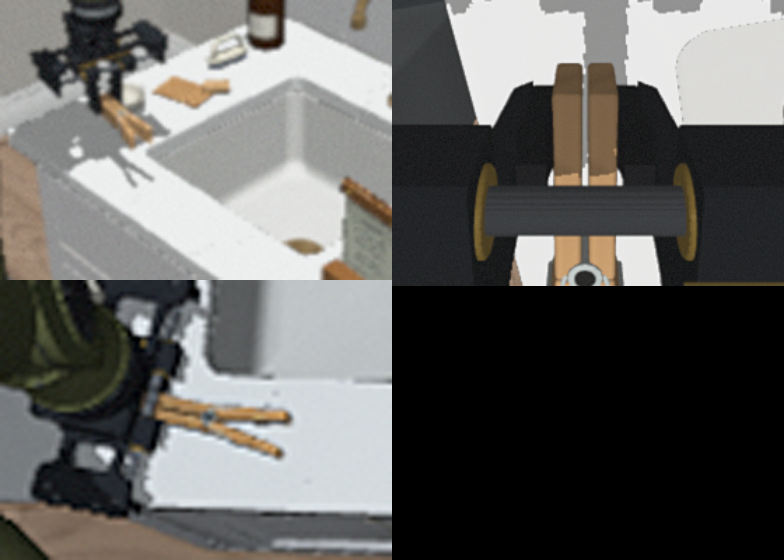

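```bash
python3 - <<'E'
from h import *
k=np.load("pics/k_h.npy",allow_pickle=True).item()
s=r.get_state();M=R.from_quat(s["eef_rot"]).as_matrix();t=np.array(s["tool_pos"])
for z in (.015,.020,.025):
  print(z,[proj(0,t+M[:,0]*d+[0,0,z],k).round(1).tolist() for d in (.0494,-.0146)])
print(delta([.466,-.016,.09],tq(-6.2)))
E
```

```text
0.015 [[256.4, 369.2], [256.2, 245.9]]
0.02 [[256.4, 377.8], [256.2, 251.4]]
0.025 [[256.3, 386.9], [256.1, 257.3]]
[0.2661, -0.0001, 0.1068, 0.0006, -0.0216, 0.0004]
```

```bash
python3 -m handwheel '[[[0.03,0,0.012,0,-0.004,0],[0.07,0,0.028,0,-0.008,0],[0.108,0,0.043,0,-0.012,0],[0.146,0,0.058,0,-0.016,0],[0.184,0,0.074,0,-0.02,0],[0.222,0,0.089,0,-0.0216,0],[0.25,0,0.1,0,-0.0216,0],[0.266,0,0.107,0,-0.0216,0],[0.266,0,0.107,0,-0.0216,0],[0.266,0,0.107,0,-0.0216,0]]]'
python3 - <<'E'
from h import *
t=snapshot("top");s=snapshot("scene")
print(boxes_of("peg","top")[:1],boxes_of("card_grip","top")[:1])
cv2.imwrite("pics/i_top.png",t[:,:,::-1]);cv2.imwrite("pics/i_scene.png",s[:,:,::-1])
a=cv2.resize(t[185:245,235:335,::-1],(700,420),interpolation=cv2.INTER_CUBIC)
cv2.imwrite("pics/i.png",a)
st=r.get_state();M=R.from_quat(st["eef_rot"]).as_matrix();p=np.array(st["tool_pos"]);print(p,np.degrees(np.arctan2(M[1,2],M[0,2])))
tip=p+M[:,0]*.1094+[0,0,.0065]
f=lambda q:((proj("top",q)-[235,185])*7).round(0).tolist()
print("tips",f(tip+M[:,2]*.014),f(tip-M[:,2]*.014),"edge top",f([.4494,-.1686,.156]),"edge",f([.4494,-.1686,.094]))
E
```

```text
clock: 14.73
tool_pos: [0.4665, -0.0164, 0.09]
eef_rot: [-0.472, 0.527, -0.527, 0.471]
contact_force: [-0.4, 0.8, -0.7]
opening: 0.213
[{'bbox': [246.1, 204.9, 272.2, 216.1], 'confidence': 0.57}] [{'bbox': [285.2, 206.2, 323.7, 221.6], 'confidence': 0.72}]
[ 0.46644115 -0.01359709  0.09040874] -6.018956335704291
tips [258.0, 151.0] [250.0, 212.0] edge top [367.0, 170.0] edge [356.0, 198.0]
```

View pics/i.png

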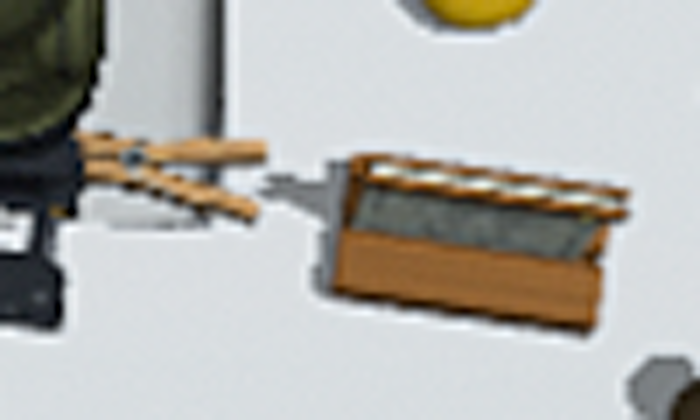

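```bash
python3 -m handwheel '[[[0.01,0,0,0,0,0],[0.022,0.002,0,0,0,0],[0.034,0.002,0,0,0,0],[0.045,0.002,0,0,0,0],[0.053,0.002,0,0,0,0],[0.06,0.002,0,0,0,0],[0.06,0.002,0,0,0,0],[0.06,0.002,0,0,0,0]]]'
python3 - <<'E'
from h import *
t=snapshot("top");s=snapshot("scene")
a=cv2.resize(t[190:240,250:335,::-1],(680,400),interpolation=cv2.INTER_CUBIC)[:300]
b=cv2.resize(s[180:255,235:320,::-1],(340,300),interpolation=cv2.INTER_CUBIC)
w=snapshot("wrist");w=cv2.resize(w[:,:,::-1],(340,255))
c=np.zeros((600,680,3),np.uint8);c[:300]=a;c[300:,:340]=b;c[300:555,340:]=w;cv2.imwrite("pics/j.png",c)
P=[];Y=[]
for i in range(1):
    st=r.get_state();M=R.from_quat(st["eef_rot"]).as_matrix();p=np.array(st["tool_pos"])
print(p,np.degrees(np.arctan2(M[1,2],M[0,2])),st["contact_force"],st["opening"])
tip=p+M[:,0]*.1094+[0,0,.0065]
f=lambda q:((proj("top",q)-[250,190])*8).round(0).tolist()
g=lambda q:((proj("scene",q)-[235,180])*4+[0,300]).round(0).tolist()
e=[.4494,-.1686,.094]
for h in (f,g): print("tips",h(tip+M[:,2]*.014),h(tip-M[:,2]*.014),"edge",h(e))
E
```

```text
clock: 15.6
tool_pos: [0.4604, -0.0751, 0.0887]
eef_rot: [-0.472, 0.526, -0.526, 0.472]
contact_force: [0.6, -0.7, -1.3]
opening: 0.215
[ 0.46055558 -0.07433544  0.08869423] -6.120966965412616 [ 0.02088994  0.38181024 -1.0237487 ] 0.21763725004464218
tips [329.0, 154.0] [320.0, 223.0] edge [287.0, 187.0]
tips [173.0, 420.0] [150.0, 433.0] edge [150.0, 420.0]
```

View pics/j.png

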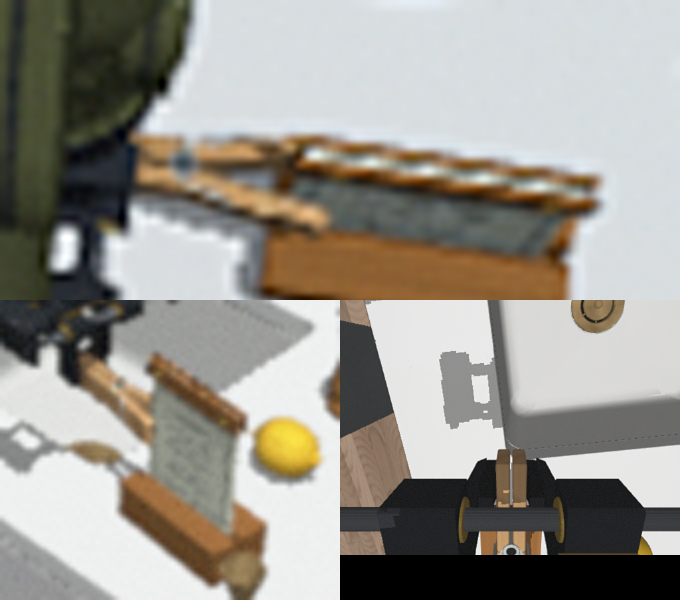

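```bash
python3 -m handwheel '[[[0.001,0.001,-0.001,0,0,0],[0.001,0.001,-0.001,0,0,0],[0.001,0.001,-0.001,0,0,0],[0.001,0.001,-0.001,0,0,0]]]'
python3 - <<'E'
from h import *
snapshot("top");print(boxes_of("peg","top")[:1],boxes_of("card_grip","top")[:1])
st=r.get_state();M=R.from_quat(st["eef_rot"]).as_matrix();p=np.array(st["tool_pos"])
print("edge in tool frame (want ~.0934,-,0)",M.T@(np.array([.4494,-.1686,.094])-p),st["contact_force"],st["moment"],st["opening"])
job.finish_job()
E
```

```text
clock: 16.08
tool_pos: [0.4593, -0.0759, 0.0877]
eef_rot: [-0.472, 0.526, -0.526, 0.472]
contact_force: [0.3, 0.4, -1.6]
opening: 0.219
[{'bbox': [264.1, 205.6, 291.8, 223.1], 'confidence': 0.47}] [{'bbox': [284.7, 204.2, 324.3, 224.1], 'confidence': 0.86}]
edge in tool frame (want ~.0934,-,0) [ 0.09312029 -0.00631246  0.0001133 ] [ 0.96997664 -0.42656923 -0.22253948] [-0.09364822  0.06167102 -0.04107071] 0.21654299501944982
the job is handed in; nothing more can be done
```

The job is handed in at about 16 s: the menu card stands in the foot and the arm is holding the peg open around the card's +y edge.

- **Card:** I lifted it by the batten, lowered it into the foot's groove until the wrist read 16 N, and let go. The tool height then matched the height at pick-up to within 0.3 mm, so the card is fully home. The batten ends fell within about 1 px of where they should be in both views, so it stands upright and about in the middle.
- **Peg:** I gripped it at the handles with 25 N. The opening reads about 19 mm against the 20 mm stated for fully squeezed. The pin and handle ends showed where a level peg would put them.
- **Final check:** By measurement the edge is about 16 mm in from the jaw tips, within about 0.2 mm of the mid-line and about half-way up. That leaves roughly 5 mm on each side, with position readings good to 1–2 mm. The wrist force is only the peg's weight plus noise, so neither jaw appears to touch.

**Not confirmed directly:** the gap between the jaws and the card was never seen up close. It rests on the calibrated positions and the coarse top and scene pictures. The last 1 mm correction was checked only by numbers. No check failed, and the jigger, lemon and bowl were not touched.

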